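# Shut, lock and start the compact centrifuge

### The arm

A 6-joint arm with a two-finger parallel gripper is mounted at the origin on the work surface. World frame = base frame: x ahead of the robot, y to its left, z up, the work surface at z = 0. Lengths are in mm, angles in rad, forces in N, time in s.
With the tool pointing down it reaches from about 350 to 875 mm from the base axis. Payload 4.2 kg.
Tool frame: the origin (TCP) lies midway between the tips of the shut fingers; the grasp point (between the pads) lies 19 mm behind it; z points along the fingers, y is the line along which they close (so a half turn about z gives the same grasp; the last joint's range is limited). The gripper opens to 85 mm and grips with 20 to 120 N. Pads are 22 mm wide; open, the fingers measure 114 mm over their backs; the gripper's body (76 mm by 85 mm) begins 54 mm behind the grasp point. The pads swing forward as they close: fully open they stand 13 mm farther back than shut.
Start: joints at [-1.083, 0.385, 0.008, 0, -1.194, -0.259], TCP at [141.773, -608.687, 231.312] pointing down, gripper open.
Joint ranges: [-3.14, 3.14], [-1.21, 2.06], [-1.07, 1.41], [-3.16, 2.05], [-2.99, -0.16], [-3.1, 3.1]. Speed limits (rad/s): [2.79, 2.79, 3.14, 3.14, 3.14, 3.14].

### API

Orientations are given as a unit quaternion [x, y, z, w].
In Python, from bench import arm gives the robot as it stands. The module is installed in compiled form; this text tells all that it offers.
- The arm moves only by the shell command python3 -m handwheel 'ROWS' [OPENING]. ROWS is JSON, a list of rows, each an object of numbers: "x", "y", "z": the shift along the world's x, y, z each as a share of 20 cm, from -1 to 1; "ax", "ay", "az": the turn, a rotation vector about the world's x, y, z each as a share of 90 degrees, from -1 to 1. In form: [{"x": .., "y": .., "z": .., "ax": .., "ay": .., "az": ..}, ...]. A call has exactly 8 rows; each row shifts and turns the commanded pose from where the row before left it; what a row does not reach is not made up. A row lasts 1/10 s, in which the tool goes at most 50 mm and 8.59 degrees, less where a joint would pass 70% of its speed; a pose out of reach is approached as far as the arm can. A call with a number of a shift or a turn outside -1 to 1 is refused whole. A call with a gripper value outside its range is refused whole. OPENING is the opening, from -1 (shut) to 1 (fully open), set as the call begins (- or left out, the last holds). The fingers move at their own pace and stop on an object; the grip force is fixed at half the most. Time passes only in rows, so rows that do not move let the fingers close, or fill a call up. It gives the time, the measured TCP pose, the force, the opening and the grip force at its end, in the units of the state.
- arm.read_state(): the state, without advancing time (a new reading comes with each control period).
- arm.get_image(name): name is "side" or "top"; returns the picture (480x640x3 uint8, red, green, blue); there is no depth.
- arm.camera_params(name): a dict with "K" (3x3 intrinsics, pixels), "k1" (the pictures are not rectified: a ray, as slopes to the right and down, at radius r is drawn at 1 + k1 r^2 times it, then the intrinsics apply), "position" and "orientation" of the camera in the world. Camera axes: x right, y down, z forward; pixel columns grow to the right and rows downward; lengths in mm; the calibration is good to about 2 mm. A picture is of the moment at which its call begins. camera_params takes no time and is no camera call.
- arm.job_done(): hands the job in; it is judged then, once.
The state is a dict: "clock": time; "joints": joint angles; "joint_vel": joint speeds; "joint_efforts": joint torques, N m; "position": TCP position; "ee_rot": TCP orientation; "contact_force": force on the tool from outside, world axes, zero at the start; "wrist_torque": the same for the moment, N m; "gripper_width": finger opening in mm; "grasp_force": force on a finger pad.
Only numpy, scipy, OpenCV 4.12 (cv2) and the standard library are available. Lean on these libraries where they do the work, as an engineer would, in place of code of your own. Each camera call takes 0.05 s, during which the arm holds its last target. There are 200 camera calls.

### The job

Get the loaded compact centrifuge running with pushes of the fingertips (nothing needs gripping): gently push its open lid down until it is fully shut, then push the lid lock slide on its console all the way across to the locked end, towards the buttons, then press the larger of the two round buttons (start) right down and let it come up again. Do not press the small button, do not lift the lid right back to its stop, and leave everything else on the bench standing where it is.

Things in the scene. Friction and masses are not known exactly. Their poses are not given: they have to be found in the camera images.
- centrifuge: beige compact centrifuge, fixed to the bench, 265 mm deep (x) by 230 mm wide (y). Origin under the middle of its housing on the bench; its x axis points from the console (front, -x) to the hinge (back, +x), y to its left, z up. Front part x -135 to -60 mm is the console, a flat deck 85 mm above the bench; behind it, x -60 to 130 mm, is the rotor chamber with an open round mouth, rim 100 mm high
- lid (a joint): angle of the lid in rad: 0 fully shut, grows as it opens (hinge along the back edge); limit 1.5. Stands open at the start. The hinge is stiff, so the lid stays where it is left; about 0.5 to 5 N at its free end moves it; no latch or spring
- lid_hinge (a point): on the lid's hinge axis, middle of the width: 130 mm behind and 100 mm above the centrifuge origin. The axis runs along the centrifuge's y. Orientation turns with the lid
- lid_push (a point): point on the outer (upper) face of the lid, middle of the width, 15 mm from its free front edge. In the lid's frame, 170 mm from the hinge axis towards the free edge and 28 mm above it. The lid is 185 mm long, 230 mm wide, 28 mm thick; shut, its top is 129 mm above the bench and its front edge is at centrifuge x = -55 mm
- lock (a joint): position of the lid lock in m: 0 unlocked (left end), 0.040 fully locked; moves along the console towards the centrifuge's -y; stays where it is left, about 2 N to move
- lock_top (a point): top middle of the lock's upright dark grip, 24 mm (x) by 14 mm (y) by 22 mm high, standing on a track 3 mm above the console deck; at joint 0 it lies at centrifuge x -100, y +75, top 110.5 mm above the bench. A thin steel tongue at its top (seen only) points to the lid and buttons
- start (a joint): travel of the start button in m: 0 up, 0.006 fully down; springs back; about 5 N fully down
- start_top (a point): top middle of the start button, the larger round grey one, 28 mm across in a black collar 44 mm across; its top is 22 mm above the console deck when up and the collar's is 12 mm; at centrifuge x -100, y -30
- release (a joint): travel of the lid release button in m: 0 up, 0.006 down; not to be pressed
- release_top (a point): top middle of the release button, the smaller round grey one, 14 mm across in a black collar 30 mm across, 22 mm above the deck; at centrifuge x -100, y -90
- tube_rack: white rack of capped sample tubes, 70 x 100 mm, 99 mm high; origin under its centre; loose, leave alone
- bottle: white round bottle, 52 mm across, 125 mm high; origin under its centre; loose, leave alone
- beaker: glass cup, 66 mm across, 85 mm high; origin under its centre; loose, leave alone
- tip_box: grey pipette-tip box with clear top, 82 x 112 mm, 63 mm high; origin under its centre; loose, leave alone
- timer: small white bench timer lying flat, 60 x 75 mm, 19 mm high; origin under its centre; loose, leave alone
- slide_box: small carton, 30 x 80 mm, 30 mm high; origin under its centre; loose, leave alone
- jar: small closed jar, 56 mm across, 55 mm high; origin under its centre; loose, leave alone

How it is judged:
By the outcome, as a careful person would: the job done as asked, in the order asked, and still so for the second after the job is handed in, with the robot touching nothing.
It also fails if it takes over 51 s, if anything falls off the work surface, if the arm or the gripper's body presses on something with over 40 N, if the wrist force passes 120 N, or if a joint passes its speed limit or range.

## Working session

There is one attempt and no reset: what is moved stays moved. The work goes in short steps, Python scripts to look and compute and a shell command to move; the robot and the scene stay as the last step left them, time stands still between calls to the robot, and variables do not carry over. Pictures are saved under pics/ and viewed, at most 10 in all, crops included, and the job is handed in when it is done.

```bash
mkdir -p pics
python3 - <<'E'
from bench import arm
import cv2
for n in("top","side"):
    cv2.imwrite(f"pics/{n}0.png",arm.get_image(n)[:,:,::-1]); print(n,arm.camera_params(n))
s=arm.read_state();print(s)
E
```

```text
top {'K': array([[544.28471989,   0.        , 315.41758364],
       [  0.        , 544.28471989, 237.05262943],
       [  0.        ,   0.        ,   1.        ]]), 'k1': -0.1398316502289193, 'position': array([ 379.84329069,   13.32888557, 1352.1106777 ]), 'orientation': array([-0.6983164 ,  0.71077053, -0.0528026 ,  0.06611619])}
side {'K': array([[472.80210538,   0.        , 318.30012991],
       [  0.        , 472.80210538, 246.41740938],
       [  0.        ,   0.        ,   1.        ]]), 'k1': -0.027384694473478615, 'position': array([472.13441792, 709.46084901, 909.58253184]), 'orientation': array([-0.07567668,  0.93419519, -0.34807639,  0.01987989])}
{'clock': 0.1, 'joints': array([-1.08337609e+00,  3.85478265e-01,  6.72717128e-03, -4.56376624e-04,
       -1.19404201e+00, -2.58611047e-01]), 'joint_vel': array([-0.00214219, -0.0012015 ,  0.00165498,  0.00243884,  0.00024062,
       -0.00142398]), 'joint_efforts': array([-4.85834098e-04, -3.93319702e+01,  1.88929099e+01,  4.19787169e+00,
       -2.57226638e-03,  7.36025299e-06]), 'position': array([ 141.6575182 , -608.16792438,  230.31484707]), 'ee_rot': array([-1.14071524e-01,  9.93472015e-01,  1.00702497e-03, -1.66322932e-04]), 'contact_force': array([-0.26454625, -0.0200177 ,  0.06114719]), 'wrist_torque': array([-0.02345496,  0.01072757,  0.0051633 ]), 'grasp_force': 0.0, 'gripper_width': 85.64373429922797}
```

View pics/top0.png

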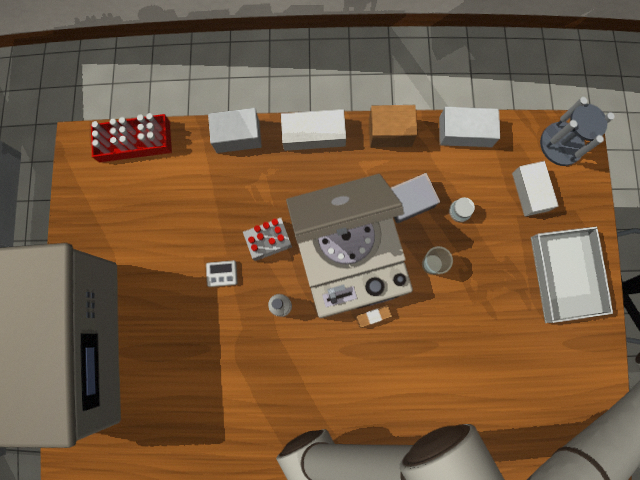

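View pics/side0.png

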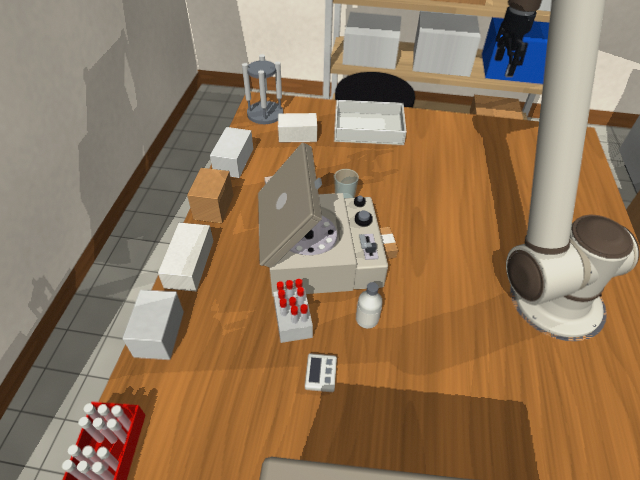

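```bash
cat > h.py <<'E'
import numpy as np, cv2
from scipy.spatial.transform import Rotation as R
from bench import arm
P={n:arm.camera_params(n) for n in("top","side")}
def ray(n,uv):
    p=P[n];d=np.array([p["k1"],0,0,0,0.])
    q=cv2.undistortPoints(np.array([[uv]],float),p["K"],d)[0,0]
    v=R.from_quat(p["orientation"]).apply([q[0],q[1],1]);return p["position"],v/np.linalg.norm(v)
def plane(n,uv,z):
    o,v=ray(n,uv);return o+v*(z-o[2])/v[2]
def two(a,b):
    o1,v1=ray("top",a);o2,v2=ray("side",b)
    t=np.linalg.lstsq(np.c_[v1,-v2],o2-o1,rcond=None)[0]
    p,q=o1+t[0]*v1,o2+t[1]*v2;return (p+q)/2,np.linalg.norm(p-q)
def proj(n,X):
    p=P[n];r=R.from_quat(p["orientation"]).inv()
    c=r.apply(np.atleast_2d(X)-p["position"]);x=c[:,:2]/c[:,2:]
    x=x*(1+p["k1"]*(x**2).sum(1,keepdims=True));K=p["K"];return x*[K[0,0],K[1,1]]+K[:2,2]
E
python3 - <<'E'
import cv2,numpy as np
t=cv2.imread("pics/top0.png")[165:330,280:440]; s=cv2.imread("pics/side0.png")[135:300,250:410]
cv2.imwrite("pics/c0.png",np.hstack([cv2.resize(i,(400,412),interpolation=cv2.INTER_CUBIC) for i in(t,s)]))
E
```

```text
(no output)
```

View pics/c0.png

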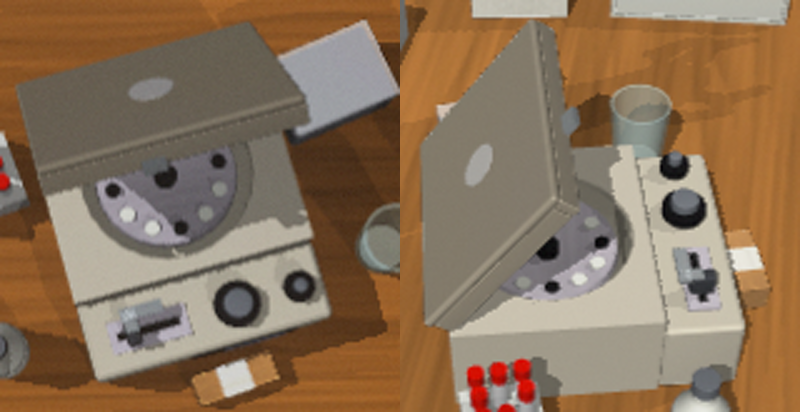

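Run:
```python
from h import *
T=lambda x,y:(280+x/2.5,165+y/2.497)
S=lambda x,y:(250+(x-400)/2.5,135+y/2.497)
st=two(T(238,303),S(685,204));rl=two(T(299,285),S(674,162));print("start",st,"rel",rl, np.linalg.norm(st[0]-rl[0]))
s1=plane("top",T(238,303),107);r1=plane("top",T(299,285),107);print(s1,r1)
fl=plane("top",T(97,378),85);fr=plane("top",T(329,316),85);print("front",fl,fr,np.linalg.norm(fl-fr))
for a,b in((fr,fl),(r1,s1)): d=b-a;print(np.degrees(np.arctan2(d[1],d[0])))
yaw=np.arctan2(*(fl-fr)[[1,0]])-np.pi/2
Rz=R.from_euler('z',yaw)
o=s1-Rz.apply([-100,-30,107]);o2=(fl+fr)/2-Rz.apply([-135,0,85]);print("yaw",np.degrees(yaw),"o",o,o2)
# lid free outer corners seen in both views: top crop left/right, side
for n,a,b in(("Lfree",T(44,172),S(562,212)),("Rfree",T(305,97),S(540,24))):
    p=two(a,b);print(n,p,Rz.inv().apply(p[0]-o))
g=two(T(130,325),S(685,270));print("lock?",Rz.inv().apply(g[0]-o),g)
for n,f in(("top",lambda q:((q-[280,165])*2.5)),("side",lambda q:(q-[250,135])*2.5+[400,0])):
    print(n,f(proj(n,o+Rz.apply([[-100,75,110.5],[-100,-30,107],[-100,-90,107],[-135,115,85],[-135,-115,85]]))))
```

```text
start (array([ 475.28281058, -100.92794967,   93.51150881]), np.float64(0.9611303481836393)) rel (array([ 491.23060352, -158.23096553,   92.94409411]), np.float64(0.23282200398535835)) 59.48352449028643
[474.7352197  -99.74521587 107.        ] [ 490.10247529 -156.3254529   107.        ]
front [409.36310745  30.69334678  85.        ] [ 462.47983118 -186.26488033   85.        ] 223.36575084406772
103.75682282469498
105.19504463841199
yaw 13.75682282469498 o [ 5.64732549e+02 -4.68256472e+01  1.42108547e-14] [ 5.67048827e+02 -4.56825563e+01  1.42108547e-14]
Lfree (array([572.67546571,  69.77299912, 240.5880473 ]), np.float64(7.301843362072982)) [ 35.44240429 111.36503147 240.5880473 ]
Rfree (array([ 628.7316236 , -147.7080437 ,  253.47159606]), np.float64(8.440921862937063)) [  38.17319074 -113.20753949  253.47159606]
lock? [-89.15848742  69.08484432 109.7344668 ] (array([461.70319961,  -0.92461467, 109.7344668 ]), np.float64(10.723837021936472))
top [[127.13011566 332.63073273]
 [238.         303.36403684]
 [300.88977319 286.49790584]
 [ 94.80751318 381.86519641]
 [333.72615154 317.91439313]]
side [[703.83726961 275.40891534]
 [686.21193622 195.19770472]
 [677.2555674  152.25742958]
 [746.66486318 325.71305453]
 [705.89363943 149.71663423]]
```

```bash
cat >> h.py <<'E'
YAW=np.radians(14.0);RZ=R.from_euler('z',YAW);O=np.array([565.5,-46.5,0])
loc=lambda p:RZ.inv().apply(np.asarray(p)-O)
wor=lambda p:RZ.apply(p)+O
def lidang(n,uv,rx,rz):   # point at (rx from hinge, rz above) in lid frame; ray meets cylinder about hinge
    o,v=ray(n,uv);o=loc(o);v=RZ.inv().apply(v);h=np.array([130,100.])
    a=o[[0,2]]-h;b=v[[0,2]];rr=np.roots([b@b,2*a@b,a@a-rx*rx-rz*rz])
    return [(np.round(o+t*v,1),float(np.arctan2((o+t*v)[2]-100,130-(o+t*v)[0])-np.arctan2(rz,rx))) for t in rr.real]
E
python3 - <<'E'
from h import *
T=lambda x,y:(280+x/2.5,165+y/2.497)
S=lambda x,y:(250+(x-400)/2.5,135+y/2.497)
for n,uv in(("top",T(44,172)),("top",T(305,97)),("side",S(562,212)),("side",S(540,24))): print(n,lidang(n,uv,185,28))
for n,uv in(("top",T(45,188)),("top",T(306,115)),("side",S(577,205)),("side",S(555,35))): print(n,"under",lidang(n,uv,185,0))
print("side deck front corners",loc(plane("side",S(743,328),85)),loc(plane("side",S(705,157),85)),"start",loc(plane("side",S(686,199),107)))
print("bottle",loc(plane("top",(280,302),125)))
print("lidpush .85",wor([130-170*np.cos(.85)+28*np.sin(.85),0,0]))
E
```

```text
top [(array([ 98.4, 112.2, -84.4]), -1.5513862182493428), (array([ 34.9, 110. , 261.1]), 0.8873565550818099)]
top [(array([ 104.8, -181.8,  -85.4]), -1.5859018859818819), (array([  39.1, -112.7,  263.6]), 0.9135308673241374)]
side [(array([   6.2, -157.5,  -40.3]), -0.9982750217079988), (array([ 33.5, 131.6, 260.3]), 0.878535070268601)]
side [(array([   6.4, -499.8,  -40.5]), -0.9992972624037959), (array([  33.6, -102.2,  260.4]), 0.879233722748662)]
top under [(array([ 80.2, 115.5, -78.2]), -1.2982774686983483), (array([ 23.6, 112.6, 251.3]), 0.957794178409937)]
top under [(array([  84.3, -176. ,  -79.3]), -1.3210623714986711), (array([  26.2, -111.2,  253.2]), 0.9753087269145004)]
side under [(array([  -9.4, -149. ,  -21.6]), -0.7172962705192822), (array([ 20.1, 113.9, 248.8]), 0.9348734458505814)]
side under [(array([  -9.3, -451.2,  -21.8]), -0.7184524597985593), (array([  20.2, -100.3,  248.9]), 0.9356937156224391)]
side deck front corners [-131.49240781  118.21164031   85.        ] [-133.59284519 -103.66098065   85.        ] start [-99.91990507 -24.33840975 107.        ]
bottle [-80.32932276 188.44905876 125.        ]
lidpush .85 [603.18504068 -37.10406407   0.        ]
```

```bash
python3 -m handwheel '[{"x":0.1,"y":0.1,"z":0.15},{"x":0.1,"y":0.1,"z":0.15},{"x":0.1,"y":0.1,"z":0.15},{"x":0.12,"y":0.15,"z":0.1},{"x":0.12,"y":0.15},{"x":0.12,"y":0.15},{"x":0.12,"y":0.15},{"x":0.12,"y":0.15}]' -1
```

```text
invalid input at $[0]: expected keys x, y, z, ax, ay, az
```

```bash
python3 -m handwheel '[{"x":0.1,"y":0.1,"z":0.15,"ax":0,"ay":0,"az":0},{"x":0.1,"y":0.1,"z":0.15,"ax":0,"ay":0,"az":0},{"x":0.1,"y":0.1,"z":0.15,"ax":0,"ay":0,"az":0},{"x":0.12,"y":0.15,"z":0.1,"ax":0,"ay":0,"az":0},{"x":0.12,"y":0.15,"z":0,"ax":0,"ay":0,"az":0},{"x":0.12,"y":0.15,"z":0,"ax":0,"ay":0,"az":0},{"x":0.12,"y":0.15,"z":0,"ax":0,"ay":0,"az":0},{"x":0.12,"y":0.15,"z":0,"ax":0,"ay":0,"az":0}]' -1
```

```text
clock: 0.9
position: [322.3, -397.1, 340.9]
ee_rot: [-0.114, 0.993, 0.0, -0.0]
contact_force: [1.0, -0.3, 0.1]
gripper_width: 0.1
grasp_force: 0.0
```

```bash
python3 -m handwheel '[{"x":0.15,"y":0.18,"z":0,"ax":0,"ay":0,"az":0},{"x":0.15,"y":0.18,"z":0,"ax":0,"ay":0,"az":0},{"x":0.15,"y":0.18,"z":0,"ax":0,"ay":0,"az":0},{"x":0.15,"y":0.18,"z":0,"ax":0,"ay":0,"az":0},{"x":0.15,"y":0.18,"z":0,"ax":0,"ay":0,"az":0},{"x":0.15,"y":0.18,"z":0,"ax":0,"ay":0,"az":0},{"x":0.15,"y":0.18,"z":0,"ax":0,"ay":0,"az":0},{"x":0.15,"y":0.18,"z":0,"ax":0,"ay":0,"az":0}]' -1 && python3 -m handwheel '[{"x":0.16,"y":0.19,"z":0,"ax":0,"ay":0,"az":0},{"x":0.16,"y":0.19,"z":0,"ax":0,"ay":0,"az":0},{"x":0,"y":0,"z":-0.1,"ax":0,"ay":0,"az":0},{"x":0,"y":0,"z":-0.1,"ax":0,"ay":0,"az":0},{"x":0,"y":0,"z":-0.05,"ax":0,"ay":0,"az":0},{"x":0,"y":0,"z":0,"ax":0,"ay":0,"az":0},{"x":0,"y":0,"z":0,"ax":0,"ay":0,"az":0},{"x":0,"y":0,"z":0,"ax":0,"ay":0,"az":0}]'
python3 - <<'E'
from h import *
for n in("top","side"): cv2.imwrite(f"pics/{n}1.png",arm.get_image(n)[:,:,::-1])
t=cv2.imread("pics/top1.png")[165:330,280:440]; s=cv2.imread("pics/side1.png")[135:300,250:410]
cv2.imwrite("pics/c1.png",np.hstack([cv2.resize(i,(400,412),interpolation=cv2.INTER_CUBIC) for i in(t,s)]))
p=arm.read_state()["position"];print(loc(p),(proj("side",p)-[250,135])*2.5+[400,0],(proj("top",p)-[280,165])*2.5)
E
```

```text
clock: 1.7
position: [562.5, -108.9, 341.0]
ee_rot: [-0.114, 0.993, 0.0, -0.0]
contact_force: [1.0, -1.0, 0.5]
gripper_width: -0.0
grasp_force: 0.0
clock: 2.5
position: [626.2, -35.1, 292.8]
ee_rot: [-0.114, 0.993, -0.0, 0.001]
contact_force: [0.1, -0.1, 0.2]
gripper_width: 0.2
grasp_force: 0.0
[ 61.56362563  -3.46181332 292.63381407] [[514.22484794  67.47590363]] [[170.98619551  97.08372809]]
```

View pics/c1.png

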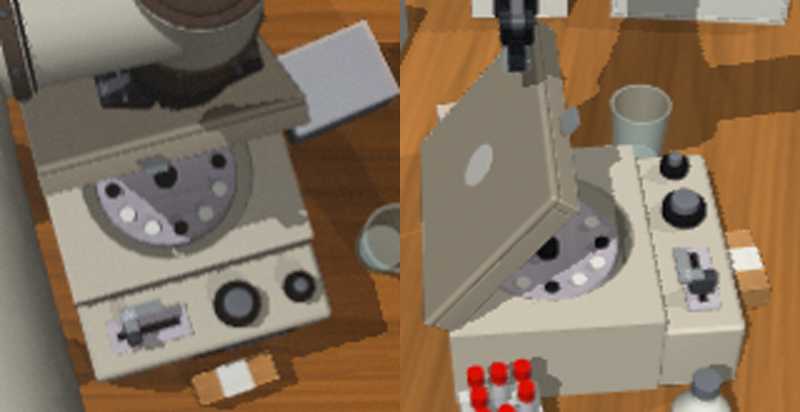

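```bash
python3 -m handwheel '[{"x":0,"y":0,"z":-0.1,"ax":0,"ay":0,"az":0},{"x":0,"y":0,"z":-0.08,"ax":0,"ay":0,"az":0},{"x":0,"y":0,"z":-0.05,"ax":0,"ay":0,"az":0},{"x":0,"y":0,"z":-0.02,"ax":0,"ay":0,"az":0},{"x":-0.033,"y":-0.008,"z":-0.024,"ax":0,"ay":0,"az":0},{"x":-0.033,"y":-0.008,"z":-0.024,"ax":0,"ay":0,"az":0},{"x":-0.033,"y":-0.008,"z":-0.024,"ax":0,"ay":0,"az":0},{"x":-0.033,"y":-0.008,"z":-0.024,"ax":0,"ay":0,"az":0}]' -1 && python3 -m handwheel '[{"x":-0.028,"y":-0.007,"z":-0.03,"ax":0,"ay":0,"az":0},{"x":-0.028,"y":-0.007,"z":-0.03,"ax":0,"ay":0,"az":0},{"x":-0.028,"y":-0.007,"z":-0.03,"ax":0,"ay":0,"az":0},{"x":-0.028,"y":-0.007,"z":-0.03,"ax":0,"ay":0,"az":0},{"x":-0.022,"y":-0.0055,"z":-0.035,"ax":0,"ay":0,"az":0},{"x":-0.022,"y":-0.0055,"z":-0.035,"ax":0,"ay":0,"az":0},{"x":-0.022,"y":-0.0055,"z":-0.035,"ax":0,"ay":0,"az":0},{"x":-0.022,"y":-0.0055,"z":-0.035,"ax":0,"ay":0,"az":0}]'
python3 - <<'E'
from h import *
print(loc(arm.read_state()["position"]))
for n in("top","side"): cv2.imwrite(f"pics/{n}2.png",arm.get_image(n)[:,:,::-1])
t=cv2.imread("pics/top2.png")[165:330,280:440]; s=cv2.imread("pics/side2.png")[135:300,250:410]
cv2.imwrite("pics/c2.png",np.hstack([cv2.resize(i,(400,412),interpolation=cv2.INTER_CUBIC) for i in(t,s)]))
E
```

```text
clock: 3.4
position: [598.9, -41.2, 222.0]
ee_rot: [-0.114, 0.993, 0.0, 0.0]
contact_force: [2.2, 0.1, 0.7]
gripper_width: -0.4
grasp_force: 0.8
clock: 4.2
position: [559.2, -51.0, 169.4]
ee_rot: [-0.114, 0.993, 0.0, 0.0]
contact_force: [0.9, 0.1, 1.1]
gripper_width: 0.1
grasp_force: 0.6
[ -7.17752259  -2.87411971 169.3899132 ]
```

View pics/c2.png

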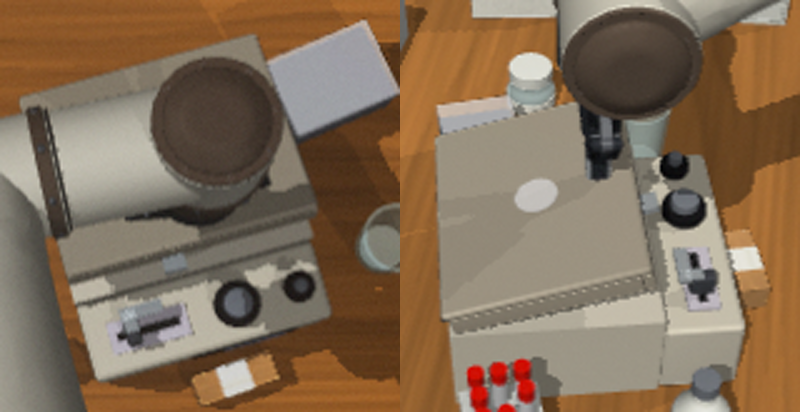

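```bash
python3 -m handwheel '[{"x":-0.0145,"y":-0.0036,"z":-0.039,"ax":0,"ay":0,"az":0},{"x":-0.0145,"y":-0.0036,"z":-0.039,"ax":0,"ay":0,"az":0},{"x":-0.0145,"y":-0.0036,"z":-0.039,"ax":0,"ay":0,"az":0},{"x":-0.0145,"y":-0.0036,"z":-0.039,"ax":0,"ay":0,"az":0},{"x":-0.006,"y":-0.0015,"z":-0.015,"ax":0,"ay":0,"az":0},{"x":-0.006,"y":-0.0015,"z":-0.015,"ax":0,"ay":0,"az":0},{"x":-0.006,"y":-0.0015,"z":-0.015,"ax":0,"ay":0,"az":0},{"x":0,"y":0,"z":0,"ax":0,"ay":0,"az":0}]'; python3 -m handwheel '[{"x":0,"y":0,"z":-0.005,"ax":0,"ay":0,"az":0},{"x":0,"y":0,"z":-0.005,"ax":0,"ay":0,"az":0},{"x":0,"y":0,"z":0,"ax":0,"ay":0,"az":0},{"x":0,"y":0,"z":0,"ax":0,"ay":0,"az":0},{"x":0,"y":0,"z":0,"ax":0,"ay":0,"az":0},{"x":0,"y":0,"z":0,"ax":0,"ay":0,"az":0},{"x":0,"y":0,"z":0,"ax":0,"ay":0,"az":0},{"x":0,"y":0,"z":0,"ax":0,"ay":0,"az":0}]'
```

```text
clock: 5.1
position: [543.6, -54.9, 129.5]
ee_rot: [-0.114, 0.993, 0.0, -0.001]
contact_force: [-0.5, 0.2, -0.5]
gripper_width: 0.1
grasp_force: 0.0
clock: 5.9
position: [543.7, -55.0, 128.6]
ee_rot: [-0.114, 0.993, -0.0, -0.0]
contact_force: [-2.8, 1.3, 5.2]
gripper_width: -0.2
grasp_force: 2.6
```

```bash
python3 -m handwheel '[{"x":0,"y":0,"z":-0.005,"ax":0,"ay":0,"az":0},{"x":0,"y":0,"z":-0.005,"ax":0,"ay":0,"az":0},{"x":0,"y":0,"z":0,"ax":0,"ay":0,"az":0},{"x":0,"y":0,"z":0,"ax":0,"ay":0,"az":0},{"x":0,"y":0,"z":0,"ax":0,"ay":0,"az":0},{"x":0,"y":0,"z":0,"ax":0,"ay":0,"az":0},{"x":0,"y":0,"z":0,"ax":0,"ay":0,"az":0},{"x":0,"y":0,"z":0,"ax":0,"ay":0,"az":0}]'
```

```text
clock: 6.7
position: [543.7, -55.0, 128.5]
ee_rot: [-0.115, 0.993, -0.0, -0.0]
contact_force: [-6.4, 2.1, 14.9]
gripper_width: -0.3
grasp_force: 7.3
```

```bash
python3 -m handwheel '[{"x":0,"y":0,"z":0.1,"ax":0,"ay":0,"az":0},{"x":0,"y":0,"z":0.14,"ax":0,"ay":0,"az":0},{"x":0,"y":0,"z":0.14,"ax":0,"ay":0,"az":0},{"x":-0.125,"y":0.11,"z":0,"ax":0,"ay":0,"az":0},{"x":-0.125,"y":0.11,"z":0,"ax":0,"ay":0,"az":0},{"x":-0.125,"y":0.11,"z":0,"ax":0,"ay":0,"az":0},{"x":-0.13,"y":0.115,"z":0,"ax":0,"ay":0,"az":0},{"x":0,"y":0,"z":-0.1,"ax":0,"ay":0,"az":0}]'; python3 -m handwheel '[{"x":0,"y":0,"z":-0.1,"ax":0,"ay":0,"az":0},{"x":0,"y":0,"z":-0.1,"ax":0,"ay":0,"az":0},{"x":0,"y":0,"z":0,"ax":0,"ay":0,"az":0},{"x":0,"y":0,"z":0,"ax":0,"ay":0,"az":0},{"x":0,"y":0,"z":0,"ax":0,"ay":0,"az":0},{"x":0,"y":0,"z":0,"ax":0,"ay":0,"az":0},{"x":0,"y":0,"z":0,"ax":0,"ay":0,"az":0},{"x":0,"y":0,"z":0,"ax":0,"ay":0,"az":0}]'
python3 - <<'E'
from h import *
p=arm.read_state()["position"]
for n in("top","side"): cv2.imwrite(f"pics/{n}3.png",arm.get_image(n)[:,:,::-1])
t=cv2.imread("pics/top3.png")[245:345,300:425]; s=cv2.imread("pics/side3.png")[180:310,310:420]
cv2.imwrite("pics/c3.png",np.hstack([cv2.resize(t,None,fx=3.2,fy=3.2,interpolation=2),cv2.resize(s,(352,320),interpolation=2)]) if 0 else np.hstack([cv2.resize(t,(400,320),interpolation=2),cv2.resize(s,(270,320),interpolation=2)]))
print(p,loc(p),(proj("side",p)-[310,180])*2.457+[400,0],(proj("top",p)-[300,245])*3.2)
g=wor([[-100,75,110.5],[-100,35,110.5],[-100,-30,107]]);print((proj("side",g)-[310,180])*2.457+[400,0],(proj("top",g)-[300,245])*3.2)
E
```

```text
clock: 7.5
position: [442.5, 36.0, 184.1]
ee_rot: [-0.116, 0.993, 0.001, 0.003]
contact_force: [0.7, 1.1, -0.1]
gripper_width: -0.1
grasp_force: 0.0
clock: 8.3
position: [443.4, 34.2, 142.3]
ee_rot: [-0.114, 0.993, 0.0, 0.0]
contact_force: [0.3, 0.1, 0.2]
gripper_width: -0.2
grasp_force: 0.0
[443.39419639  34.16840929 142.34425337] [-98.9632849  107.81228025 142.34425337] [[559.12291687 164.35139196]] [[ 53.14931605 177.19197242]]
[[550.59434326 159.89614806]
 [543.70566845 127.70731991]
 [532.85955701  81.1113268 ]] [[ 98.93989994 168.97411771]
 [153.22416171 154.34464201]
 [240.67419561 130.91735691]]
```

View pics/c3.png

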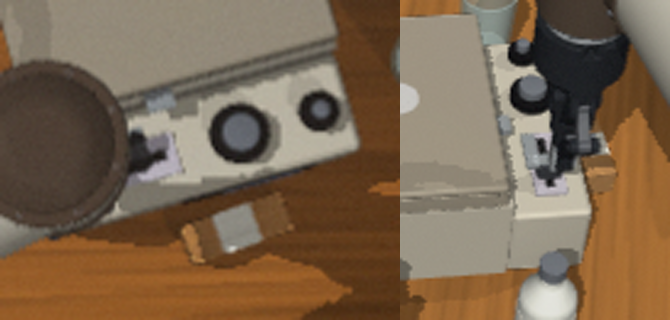

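Run:
```python
from h import *
g=wor([[-100,75,110.5],[-100,75,88],[-112,75,88]])
def crop(n,x,y):
    i=cv2.imread(f"pics/{n}0.png")[y:y+40,x:x+50]
    print(n,(proj(n,g)-[x,y])*8+[400*(n=="side"),0])
    return cv2.resize(i,(400,320),interpolation=cv2.INTER_CUBIC)
cv2.imwrite("pics/c4.png",np.hstack([crop("top",315,275),crop("side",345,228)]))
```

```text
top [[127.34974986 182.43529427]
 [126.73293771 186.86585826]
 [137.57423763 227.00768115]]
side [[610.33567199 136.62237872]
 [602.41467319 188.36354623]
 [643.95787789 185.94132904]]
```

View pics/c4.png

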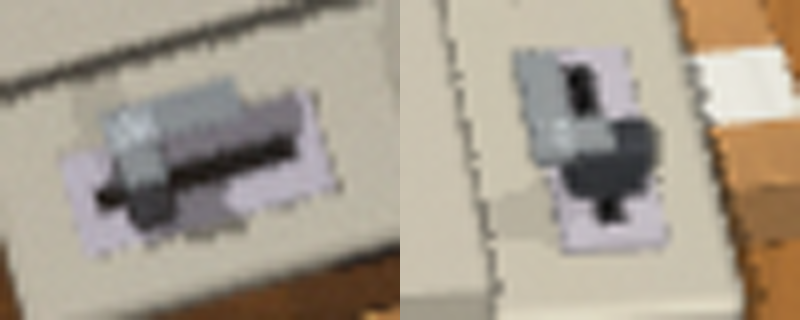

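```bash
python3 -m handwheel '[{"x":0,"y":0,"z":-0.1,"ax":0,"ay":0,"az":0},{"x":0,"y":0,"z":-0.1,"ax":0,"ay":0,"az":0},{"x":0,"y":0,"z":-0.036,"ax":0,"ay":0,"az":0},{"x":0,"y":0,"z":0,"ax":0,"ay":0,"az":0},{"x":0.0073,"y":-0.0291,"z":0,"ax":0,"ay":0,"az":0},{"x":0.0073,"y":-0.0291,"z":0,"ax":0,"ay":0,"az":0},{"x":0.0073,"y":-0.0291,"z":0,"ax":0,"ay":0,"az":0},{"x":0.0073,"y":-0.0291,"z":0,"ax":0,"ay":0,"az":0}]'; python3 -m handwheel '[{"x":0.0073,"y":-0.0291,"z":0,"ax":0,"ay":0,"az":0},{"x":0.0073,"y":-0.0291,"z":0,"ax":0,"ay":0,"az":0},{"x":0.0073,"y":-0.0291,"z":0,"ax":0,"ay":0,"az":0},{"x":0,"y":0,"z":0,"ax":0,"ay":0,"az":0},{"x":0,"y":0,"z":0,"ax":0,"ay":0,"az":0},{"x":0,"y":0,"z":0,"ax":0,"ay":0,"az":0},{"x":0,"y":0,"z":0,"ax":0,"ay":0,"az":0},{"x":0,"y":0,"z":0,"ax":0,"ay":0,"az":0}]'; python3 -c "
from h import *
print(loc(arm.read_state()['position']))"
```

```text
clock: 9.2
position: [449.8, 10.7, 95.4]
ee_rot: [-0.114, 0.993, 0.0, 0.001]
contact_force: [-0.6, 2.4, 1.7]
gripper_width: -0.0
grasp_force: 1.1
clock: 10.0
position: [453.2, -6.6, 94.6]
ee_rot: [-0.114, 0.993, -0.0, -0.0]
contact_force: [0.2, 0.5, 0.2]
gripper_width: -0.2
grasp_force: 0.0
[-99.3030572   65.89928542  94.62713787]
```

```bash
python3 -m handwheel '[{"x":0.0049,"y":-0.0194,"z":0,"ax":0,"ay":0,"az":0},{"x":0.0049,"y":-0.0194,"z":0,"ax":0,"ay":0,"az":0},{"x":0.0049,"y":-0.0194,"z":0,"ax":0,"ay":0,"az":0},{"x":0,"y":0,"z":0,"ax":0,"ay":0,"az":0},{"x":0,"y":0,"z":0,"ax":0,"ay":0,"az":0},{"x":0,"y":0,"z":0,"ax":0,"ay":0,"az":0},{"x":0,"y":0,"z":0,"ax":0,"ay":0,"az":0},{"x":0,"y":0,"z":0,"ax":0,"ay":0,"az":0}]'; python3 -c "
from h import *
print(loc(arm.read_state()['position']))
for n in('top','side'): cv2.imwrite(f'pics/{n}5.png',arm.get_image(n)[:,:,::-1])
t=cv2.imread('pics/top5.png')[255:325,310:400]; s=cv2.imread('pics/side5.png')[195:265,335:425]
cv2.imwrite('pics/c5.png',np.hstack([cv2.resize(i,(400,311),interpolation=2) for i in(t,s)]))"
```

```text
clock: 10.8
position: [455.7, -15.6, 94.7]
ee_rot: [-0.114, 0.994, 0.002, 0.0]
contact_force: [-7.0, 17.8, 4.3]
gripper_width: 0.0
grasp_force: 9.8
[-99.07013733  56.58988756  94.67722453]
```

View pics/c5.png

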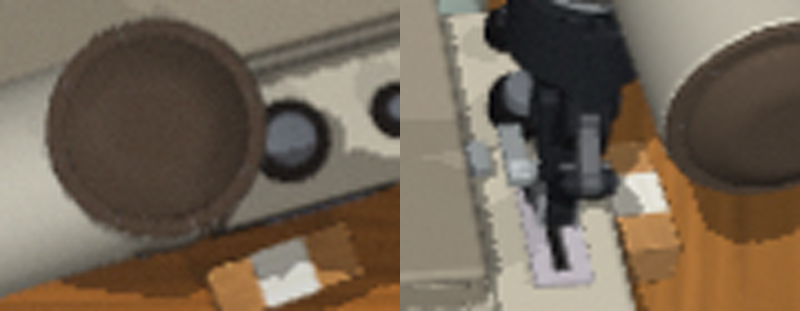

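```bash
python3 -m handwheel '[{"x":-0.006,"y":0.0242,"z":0,"ax":0,"ay":0,"az":0},{"x":-0.006,"y":0.0242,"z":0,"ax":0,"ay":0,"az":0},{"x":0,"y":0,"z":0.11,"ax":0,"ay":0,"az":0},{"x":0,"y":0,"z":0.12,"ax":0,"ay":0,"az":0},{"x":0.036,"y":-0.148,"z":0,"ax":0,"ay":0,"az":0},{"x":0.036,"y":-0.148,"z":0,"ax":0,"ay":0,"az":0},{"x":0.036,"y":-0.148,"z":0,"ax":0,"ay":0,"az":0},{"x":0,"y":0,"z":0,"ax":0,"ay":0,"az":0}]'; python3 -m handwheel '[{"x":0,"y":0,"z":0,"ax":0,"ay":0,"az":0},{"x":0,"y":0,"z":0,"ax":0,"ay":0,"az":0},{"x":0,"y":0,"z":0,"ax":0,"ay":0,"az":0},{"x":0,"y":0,"z":-0.07,"ax":0,"ay":0,"az":0},{"x":0,"y":0,"z":-0.05,"ax":0,"ay":0,"az":0},{"x":0,"y":0,"z":0,"ax":0,"ay":0,"az":0},{"x":0,"y":0,"z":0,"ax":0,"ay":0,"az":0},{"x":0,"y":0,"z":0,"ax":0,"ay":0,"az":0}]'; python3 -c "
from h import *
p=arm.read_state()['position'];print(p,loc(p))
for n in('top','side'): cv2.imwrite(f'pics/{n}6.png',arm.get_image(n)[:,:,::-1])
t=cv2.imread('pics/top6.png')[255:325,310:400]; s=cv2.imread('pics/side6.png')[185:255,335:425]
print((proj('side',p)-[335,185])*4.44+[400,0])
cv2.imwrite('pics/c6.png',np.hstack([cv2.resize(i,(400,311),interpolation=2) for i in(t,s)]))"
```

```text
clock: 11.7
position: [476.0, -100.1, 140.6]
ee_rot: [-0.112, 0.994, -0.0, -0.0]
contact_force: [0.3, 0.4, 0.3]
gripper_width: -0.1
grasp_force: 0.0
clock: 12.5
position: [475.9, -97.2, 117.1]
ee_rot: [-0.114, 0.993, -0.0, 0.0]
contact_force: [-0.3, -0.0, 0.3]
gripper_width: 0.1
grasp_force: 0.0
[475.92574624 -97.21739912 117.1443606 ] [-99.18316494 -27.54090234 117.1443606 ]
[[529.95357504 114.31038844]]
```

View pics/c6.png

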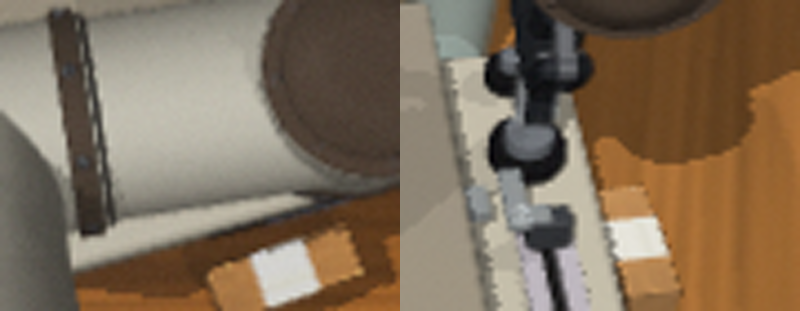

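```bash
python3 -m handwheel '[{"x":0,"y":0,"z":-0.02,"ax":0,"ay":0,"az":0},{"x":0,"y":0,"z":-0.02,"ax":0,"ay":0,"az":0},{"x":0,"y":0,"z":-0.015,"ax":0,"ay":0,"az":0},{"x":0,"y":0,"z":-0.015,"ax":0,"ay":0,"az":0},{"x":0,"y":0,"z":-0.01,"ax":0,"ay":0,"az":0},{"x":0,"y":0,"z":0,"ax":0,"ay":0,"az":0},{"x":0,"y":0,"z":0,"ax":0,"ay":0,"az":0},{"x":0,"y":0,"z":0,"ax":0,"ay":0,"az":0}]'
```

```text
clock: 13.4
position: [475.4, -97.4, 101.1]
ee_rot: [-0.114, 0.993, -0.0, -0.0]
contact_force: [-2.5, 0.8, 5.2]
gripper_width: -0.1
grasp_force: 2.6
```

```bash
python3 -m handwheel '[{"x":0,"y":0,"z":-0.008,"ax":0,"ay":0,"az":0},{"x":0,"y":0,"z":-0.007,"ax":0,"ay":0,"az":0},{"x":0,"y":0,"z":0,"ax":0,"ay":0,"az":0},{"x":0,"y":0,"z":0,"ax":0,"ay":0,"az":0},{"x":0,"y":0,"z":0,"ax":0,"ay":0,"az":0},{"x":0,"y":0,"z":0,"ax":0,"ay":0,"az":0},{"x":0,"y":0,"z":0,"ax":0,"ay":0,"az":0},{"x":0,"y":0,"z":0,"ax":0,"ay":0,"az":0}]'
```

```text
clock: 14.2
position: [475.5, -97.5, 100.7]
ee_rot: [-0.115, 0.993, -0.0, 0.0]
contact_force: [-8.3, 3.8, 22.7]
gripper_width: -0.0
grasp_force: 11.5
```

Firm bottom stop at z 100.7 (22.7 N). Releasing straight up, then backing away.

```bash
python3 -m handwheel '[{"x":0,"y":0,"z":0.04,"ax":0,"ay":0,"az":0},{"x":0,"y":0,"z":0.06,"ax":0,"ay":0,"az":0},{"x":0,"y":0,"z":0.12,"ax":0,"ay":0,"az":0},{"x":0,"y":0,"z":0.2,"ax":0,"ay":0,"az":0},{"x":0,"y":0,"z":0.2,"ax":0,"ay":0,"az":0},{"x":0,"y":0,"z":0.2,"ax":0,"ay":0,"az":0},{"x":0,"y":0,"z":0.2,"ax":0,"ay":0,"az":0},{"x":0,"y":0,"z":0.1,"ax":0,"ay":0,"az":0}]'; python3 -m handwheel '[{"x":-0.06,"y":-0.2,"z":0,"ax":0,"ay":0,"az":0},{"x":-0.06,"y":-0.2,"z":0,"ax":0,"ay":0,"az":0},{"x":-0.06,"y":-0.2,"z":0,"ax":0,"ay":0,"az":0},{"x":-0.06,"y":-0.2,"z":0,"ax":0,"ay":0,"az":0},{"x":-0.06,"y":-0.2,"z":0,"ax":0,"ay":0,"az":0},{"x":-0.06,"y":-0.2,"z":0,"ax":0,"ay":0,"az":0},{"x":0,"y":0,"z":0,"ax":0,"ay":0,"az":0},{"x":0,"y":0,"z":0,"ax":0,"ay":0,"az":0}]'; python3 -c "
from h import *
for n in('top','side'): cv2.imwrite(f'pics/{n}7.png',arm.get_image(n)[:,:,::-1])
t=cv2.imread('pics/top7.png')[165:330,200:480]; s=cv2.imread('pics/side7.png')[135:300,250:410]
g=wor([[-100,35,110.5],[-100,75,110.5]]);print((proj('top',g)-[200,165])*1.82)
cv2.imwrite('pics/c7.png',np.hstack([cv2.resize(t,(510,300),interpolation=2),cv2.resize(s,(290,300),interpolation=2)]))"
```

```text
clock: 15.0
position: [476.7, -97.6, 325.4]
ee_rot: [-0.114, 0.993, -0.0, 0.003]
contact_force: [0.8, -0.0, 0.4]
gripper_width: 0.1
grasp_force: 0.0
clock: 15.8
position: [403.0, -338.1, 320.8]
ee_rot: [-0.113, 0.994, 0.0, -0.0]
contact_force: [-0.3, 1.6, -0.1]
gripper_width: -0.0
grasp_force: 0.0
[[269.14624197 233.38351514]
 [238.27206809 241.70402945]]
```

View pics/c7.png

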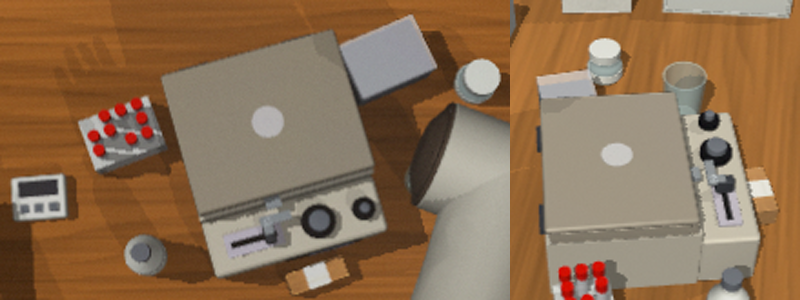

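The picture shows the lid flat and shut. The lock is at the button end of its slot, with its grip at about (275,235). The start button is up again, and the other items are where they were.

```bash
python3 -c "
from bench import arm
print(arm.job_done())"
```

```text
the job is handed in; nothing more can be done
None
```

The lid is shut, the lock slide is fully across, and the start button was pressed right down and let back up, in that order; the small button was left alone, nothing else on the bench looks moved, and the job was handed in at about 16 s.

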